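# Close up the bracelet case: lid pressed home, hasp over

## Robot

A 6-joint arm with a two-finger parallel gripper is mounted at the origin on the work surface. World frame = base frame: x ahead of the robot, y to its left, z up, the work surface at z = 0. Lengths are in m, angles in rad, forces in N, time in s.
With the tool pointing down it reaches from about 0.375 to 0.9 m from the base axis. Payload 3.1 kg.
Tool frame: the origin (TCP) lies between the finger pads; the fingertips stand 8 mm ahead of it and the grasp point (between the pads) lies 11 mm behind it; z points along the fingers, y is the line along which they close (so a half turn about z gives the same grasp; the last joint's range is limited). The gripper opens to 87 mm and grips with 3 to 60 N. Pads are 19 mm wide; open, the fingers measure 117 mm over their backs; the gripper's body (75 mm by 190 mm) begins 51 mm behind the grasp point.
Start: joints at [1.032, 0.527, 1.433, -0, 1.181, -0.178], TCP at [0.22, 0.585, 0.231] pointing down, gripper open.
Joint ranges: [-3.08, 3.08], [-0.75, 2.2], [0.22, 2.44], [-1.43, 4.57], [0, 2.65], [-2.85, 2.85]. Speed limits (rad/s): [2.79, 2.79, 3.14, 3.14, 3.14, 3.14].

## Interface

Orientations are given as a unit quaternion [x, y, z, w].
In Python, from rig import robot gives the robot as it stands.
- The arm moves only by the tool move_arm, never from a script. Its argument "motion" is text: rows parted by semicolons, each of 5 numbers parted by spaces: the opening, from -1 (shut) to 1 (fully open), then the shift along the tool's x, y, z normalised to -1 to 1, where 1 is 0.2 m, then the turn about the tool's z normalised to -1 to 1, where 1 is pi rad. A call has 1 to 12 rows; each row is the pose to reach, as a shift and turn from the pose commanded when the call began, along the tool's axes at that moment, turning the shorter way round; what a row does not reach only later rows make up. A row lasts 1/12 s, in which the tool goes at most 41.7 mm and 7.16 degrees, less where a joint would pass 70% of its speed; a pose out of reach is approached as far as the arm can. A call with a number of a shift or a turn outside -1 to 1 is refused whole. A call with a gripper value outside its range is refused whole. The fingers move at their own pace and stop on an object; "newtons" is the grip in N (left out, the last holds). Time passes only in rows, so rows that repeat a pose let the fingers close. It gives the time, the measured TCP pose, the force, the opening and the grip force at its end, in the units of the state.
- robot.get_obs(): the state, without advancing time (a new reading comes with each control period).
- robot.camera(name): name is "scene" or "top" or "wrist"; returns (picture, depth): 480x640x3 uint8, red, green, blue; 480x640 float32, m along the optical axis (not along the pixel's ray), 0 where there is no reading.
- robot.camera_model(name): a dict with "mtx" (3x3 intrinsics, pixels), "D" ([k1, k2, p1, p2, k3] as OpenCV has them; the pictures are not rectified), "position" and "attitude" of the camera in the world. Camera axes: x right, y down, z forward; pixel columns grow to the right and rows downward; lengths in m; the calibration is good to about 2 mm. A picture is of the moment at which its call begins: read the wrist's pose just before it. camera_model takes no time and is no camera call; for the wrist camera it gives the pose at the moment of the call.
- robot.hand_in(): hands the job in; it is judged then, once.
The state is a dict: "time": time; "q": joint angles; "joint_velocities": joint speeds; "joint_torque": joint torques, N m; "position": TCP position; "tool_rot": TCP orientation; "ft_force": force on the tool from outside, world axes, zero at the start; "moment": the same for the moment, N m; "grip_width": finger opening in m; "grip_force": force on a finger pad.
Only numpy, scipy, OpenCV 4.12 (cv2) and the standard library are available. Lean on these libraries where they do the work, as an engineer would, in place of code of your own. Each camera call takes 0.05 s, during which the arm holds its last target. There are 200 camera calls.

## Task

The blue bracelet case needs closing. Its aluminium lid is tucked under the little walnut shelf: draw it out until the handle is fully clear of the shelf, leave it flat on the table and let go, then take it by its handle, put it in the mouth of the case and press it down against the stiff seal until it is fully home, level and flush with the rim. Then swing the steel hasp all the way over the lid to its stop, and leave everything else on the table where it is.

Things in the scene. Friction and masses are not known exactly. Their poses are not given: they have to be found in the camera images.
- lid: Plug lid, aluminium over black, 200 mm (x) x 58 (y), 22 thick (lowest 8 mm stepped in 3 mm). Black bar handle at its centre: 40 mm along x, 16 wide, 22 to 44 mm above the underside. Same either way round; brass plate by each end of the handle; about 0.2 kg. Origin: centre of underside, z up. Starts flat on the table, about 75 mm of its -x end sticking out from under the shelf, handle hidden.
- shelf: Fixed low walnut bridge: board 140 mm (x) x 220 (y), underside 54 and top 66 mm above the table, on two 12 mm side walls (196 mm apart), open front and back. Origin on the table, 20 mm in front (-x) of the middle of the board's front edge; x points into the shelf. A steel strip with small tools on top, near the back, reaches 82 mm.
- case: Fixed blue case, 234 mm (x) x 88 (y), rim 50 mm up. Mouth 212 x 66, edge chamfered 4. A ledge 22 mm below the rim carries the lid when home (underside at z = 28 mm, top flush with rim). An orange seal frame stands 10 mm above the ledge: a lid merely put in stands 10 mm proud; the seal yields to 10 to 15 N and stays down. Origin: centre of underside; hasp near the -x end.
- hasp (a joint): Angle (rad) of the steel hasp, swinging level about a pin on the case's +y wall. 0: closed at its stop, blade across the lid along the case's -y. Grows clockwise seen from above, out past the case's -x end, to 2.5; stays where left. Blade 10 mm wide, 54 to 59 mm above the table: passes over a lid that is home, strikes one that stands proud.
- hasp_tab (a point): Centre of the top of the red round finger tab at the free end of the hasp: 16 mm in diameter, 25 mm tall, top 84 mm above the table, 78 mm from the hasp's pin.
- hasp_pivot (a point): Axis of the hasp's pin at rim height: at x = -55 mm, y = +38.5 mm in the case's frame, 50 mm above the table.
- dish: White ceramic dish, 90 mm across, 30 mm tall, loose. A neighbour, to be left alone. Origin: centre of its underside.
- watch_head: Grey watch head, 40 mm across, 13 mm thick, lying face up, loose. A neighbour. Origin: centre of its underside.
- screwdriver: Stubby screwdriver 100 mm long, lying, loose. A neighbour. Origin: middle of its underside.
- bracelet: Gold-tone bracelet on a black display stand with a 70 x 90 mm walnut foot, 66 mm tall, loose. A neighbour. Origin: centre of the foot's underside.
- jar: Small glass jar, 56 mm across, 70 mm tall, loose. A neighbour. Origin: centre of its underside.
- brush: Brush 150 mm long, lying, loose. A neighbour. Origin: middle of its underside.

How it is judged:
By the outcome, as a careful person would: the job done as asked, in the order asked, and still so for the second after the job is handed in, with the robot touching nothing.
It also fails if it takes over 72 s, if anything falls off the work surface, if the arm or the gripper's body presses on something with over 40 N, if the wrist force passes 120 N, or if a joint passes its speed limit or range.

## Working session

There is one attempt and no reset: what is moved stays moved. The work goes in short steps, Python scripts to look and compute and a tool call to move; the robot and the scene stay as the last step left them, time stands still between calls to the robot, and variables do not carry over. Pictures are saved under pics/ and viewed, at most 10 in all, crops included, and the job is handed in when it is done.

Besides the shell and the picture viewer there is one more tool, called after "Request:" by a JSON object that holds its "fn" and its "kwargs", one argument or row to a line. move_arm: Moves the arm, as the interface text tells. Its arguments: {"type":"object","properties":{"motion":{"type":"string"},"newtons":{"type":"number"}},"required":["motion"]}

```bash
ls; mkdir -p pics
python3 - <<'E'
from rig import robot
import cv2,numpy as np
np.set_printoptions(precision=4,suppress=True)
for n in("scene","top"):
    p,d=robot.camera(n); cv2.imwrite(f"pics/{n}0.png",p[:,:,::-1]); np.savez(f"{n}0.npz",p=p,d=d)
    print(n,robot.camera_model(n))
print(robot.get_obs())
E
```

```text
pics
scene {'mtx': array([[593.2733,   0.    , 312.4589],
       [  0.    , 593.2733, 241.1166],
       [  0.    ,   0.    ,   1.    ]]), 'D': array([-0.1038,  0.    ,  0.    ,  0.    ,  0.    ]), 'position': array([ 1.3447, -0.9423,  1.2664]), 'attitude': array([ 0.863 ,  0.3271, -0.1282, -0.3631])}
top {'mtx': array([[597.3365,   0.    , 321.1636],
       [  0.    , 597.3365, 236.4666],
       [  0.    ,   0.    ,   1.    ]]), 'D': array([0.0286, 0.    , 0.    , 0.    , 0.    ]), 'position': array([ 0.3824, -0.0209,  1.471 ]), 'attitude': array([-0.7032,  0.7082, -0.0434,  0.0463])}
{'time': 0.1, 'q': array([ 1.0325,  0.5283,  1.4338,  0.    ,  1.1814, -0.1785]), 'joint_velocities': array([ 0.0009, -0.001 , -0.0045, -0.0022,  0.0004,  0.0009]), 'joint_torque': array([ -0.0005, -44.0984, -17.715 ,   0.0635,   0.0534,  -0.    ]), 'position': array([0.2197, 0.5844, 0.2297]), 'tool_rot': array([ 0.1789,  0.9839, -0.0009, -0.0003]), 'ft_force': array([ 0.1897,  0.208 , -0.2693]), 'moment': array([-0.01  ,  0.0027, -0.0052]), 'grip_force': 0.0, 'grip_width': 0.08698255450822297}
```

View pics/top0.png

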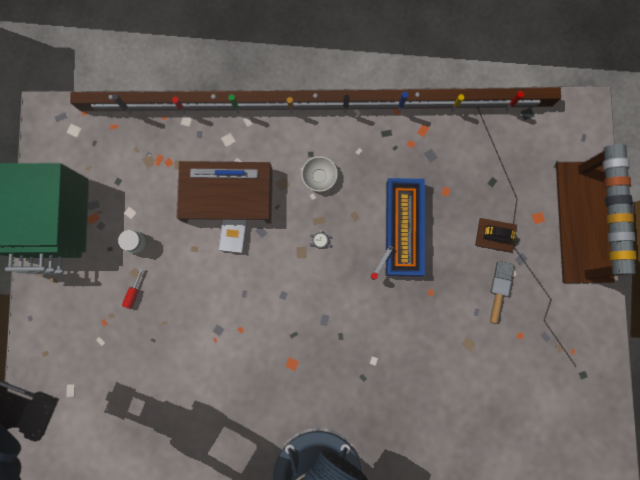

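View pics/scene0.png

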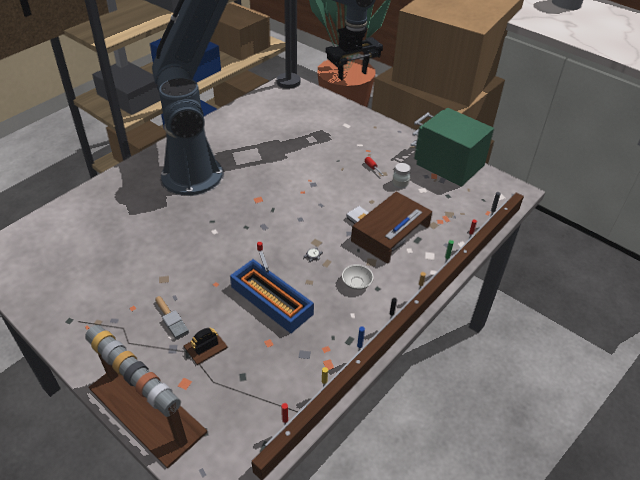

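The top view (up is world +x, left is +y) shows the shelf at (224,192), the lid end with its brass plate at (232,237), the case at (406,228) and the hasp tab at (375,276). The dish is at (320,174) and the watch head at (320,240). The scene view agrees, with the seal standing free in the case mouth.

```bash
cat > h.py <<'E'
import numpy as np,cv2
from scipy.spatial.transform import Rotation as R
np.set_printoptions(precision=4,suppress=True)
def rays(m,uv):
    n=cv2.undistortPoints(np.float64(uv).reshape(-1,1,2),m["mtx"],m["D"])[:,0]
    return R.from_quat(m["attitude"]).apply(np.c_[n,np.ones(len(n))])
def atz(m,uv,z):
    r=rays(m,uv); return m["position"]+r*((z-m["position"][2])/r[:,2])[:,None]
def cloud(m,d):
    v,u=np.mgrid[:480,:640]; r=rays(m,np.c_[u.ravel(),v.ravel()])
    return (m["position"]+r*d.ravel()[:,None]).reshape(480,640,3)
def tri(ms,uvs):
    A=np.zeros((3,3));b=np.zeros(3)
    for m,uv in zip(ms,uvs):
        r=rays(m,[uv])[0];r/=np.linalg.norm(r);P=np.eye(3)-np.outer(r,r);A+=P;b+=P@m["position"]
    return np.linalg.solve(A,b)
def rect(P):
    (c,s,a)=cv2.minAreaRect(np.float32(P[:,:2]*1000)); b=cv2.boxPoints((c,s,a)); return np.array(c)/1000,s,a,b/1000
E
python3 - <<'E'
from rig import robot
from h import *
for n in("top","scene"):
    m=robot.camera_model(n);f=np.load(n+"0.npz");p=f["p"].astype(int);d=f["d"];X=cloud(m,d)
    hsv=cv2.cvtColor(f["p"],cv2.COLOR_RGB2HSV);H,S,V=[hsv[...,i].astype(int) for i in range(3)]
    x,y,z=X[...,0],X[...,1],X[...,2]; ok=d>0
    print(n,"table z",np.median(z[ok&(abs(x-.4)<.1)&(abs(y)<.1)]))
    def rep(name,M):
        if M.sum()<5: print(name,M.sum());return
        c,s,a,b=rect(X[M]); print(name,M.sum(),c,np.array(s),a,"z",np.percentile(z[M],[5,50,95]));print(b.ravel())
    cs=ok&(abs(y+.22)<.15)&(abs(x-.48)<.22)
    rep("case",cs&(H>105)&(H<125)&(S>120)&(z>.044)&(z<.058))
    rep("seal",cs&(H>5)&(H<20)&(S>150)&(z>.03)&(z<.046))
    rep("tab",cs&((H<6)|(H>174))&(S>150)&(z>.06))
    sh=ok&(abs(y-.22)<.2)&(abs(x-.5)<.22)
    rep("board",sh&(z>.058)&(z<.072)&(S>80))
    rep("lid",sh&(z>.014)&(z<.03)&(S<60)&(abs(y-.2)<.06)&(x<.6))
    rep("plate",sh&(z>.014)&(z<.03)&(S>120)&(H>12)&(H<30)&(abs(y-.2)<.06))
E
```

```text
top table z -0.0003518468379370976
case 968 [ 0.5857 -0.2192] [ 88.1751 229.1385] 88.40901947021484 z [0.0453 0.0498 0.0548]
[ 0.47   -0.2601  0.699  -0.2664  0.7015 -0.1783  0.4724 -0.1719]
seal 477 [ 0.5887 -0.2194] [ 49.0301 192.4382] 88.55689239501953 z [0.0313 0.0375 0.0423]
[ 0.4919 -0.2415  0.6842 -0.2463  0.6855 -0.1973  0.4931 -0.1925]
tab 30 [ 0.4672 -0.1378] [11.468  11.5626] 43.500667572021484 z [0.0756 0.0843 0.0871]
[ 0.4591 -0.1375  0.4671 -0.1459  0.4754 -0.138   0.4674 -0.1296]
board 3776 [0.6634 0.2179] [219.8783 113.3273] 89.84732818603516 z [0.0606 0.0655 0.0701]
[0.6065 0.1082 0.7198 0.1079 0.7204 0.3277 0.6071 0.328 ]
lid 557 [0.5674 0.2026] [58.6174 70.0354] 83.80152893066406 z [0.0164 0.0214 0.0265]
[0.5295 0.1772 0.5991 0.1697 0.6054 0.2279 0.5358 0.2355]
plate 69 [0.5776 0.2028] [25.6826 16.066 ] 87.17493438720703 z [0.0174 0.0227 0.027 ]
[0.569  0.1904 0.585  0.1896 0.5863 0.2152 0.5703 0.216 ]
scene table z -0.0003976156518574747
case 687 [ 0.5852 -0.2189] [ 93.5001 230.1715] 89.32447814941406 z [0.0449 0.049  0.0538]
[ 0.4696 -0.2643  0.6998 -0.267   0.7009 -0.1735  0.4707 -0.1708]
seal 380 [ 0.5861 -0.2151] [ 56.4506 199.5097] 88.8692855834961 z [0.031  0.0366 0.0417]
[ 0.4858 -0.2413  0.6852 -0.2453  0.6864 -0.1888  0.4869 -0.1849]
tab 34 [ 0.4693 -0.1389] [12.8411 16.0037] 74.1868667602539 z [0.0681 0.0809 0.0875]
[ 0.4598 -0.1429  0.4752 -0.1472  0.4787 -0.1349  0.4633 -0.1305]
board 1590 [0.6639 0.2192] [228.9311 113.9035] 89.15979766845703 z [0.0607 0.0659 0.0705]
[0.6053 0.1056 0.7192 0.1039 0.7225 0.3328 0.6086 0.3345]
lid 165 [0.5571 0.2064] [61.725  52.5528] 79.45668029785156 z [0.0152 0.0214 0.0265]
[0.5256 0.1808 0.5773 0.1712 0.5886 0.2319 0.5369 0.2415]
plate 20 [0.5745 0.2024] [15.1373 31.1812] 0.2683895230293274 z [0.0196 0.0216 0.0266]
[0.5668 0.218  0.567  0.1868 0.5821 0.1868 0.582  0.218 ]
```

```bash
cat >> h.py <<'E'
def go(o,pos,ydeg):
    """move numbers from obs to TCP pos with tool y axis at world angle ydeg (mod 180), tool down"""
    q=R.from_quat(o["tool_rot"]);s=q.inv().apply(np.array(pos)-o["position"])/.2
    y=q.as_matrix()[:,1];c=np.degrees(np.arctan2(y[1],y[0]));t=-((ydeg-c+90)%180-90)/180
    return np.round(np.r_[s,t],4),"ang",round(c,2),"rows>=",round(max(np.linalg.norm(s)*.2/.0417,abs(t)*180/7.16),1)
E
python3 - <<'E'
from rig import robot
from h import *
print(go(robot.get_obs(),[.53,.207,.20],83.8),robot.camera_model("wrist"))
E
```

```text
(array([-2.1167, -1.2197,  0.15  , -0.0801]), 'ang', np.float64(69.38), 'rows>=', np.float64(11.7)) {'mtx': array([[409.5406,   0.    , 319.951 ],
       [  0.    , 409.5406, 229.2661],
       [  0.    ,   0.    ,   1.    ]]), 'D': array([-0.0004,  0.    ,  0.    ,  0.    ,  0.    ]), 'position': array([0.1583, 0.6086, 0.3838]), 'attitude': array([0.8161, 0.5649, 0.0683, 0.1011])}
```

Request:
{"fn": "move_arm", "kwargs": {
  "motion": "1 -0.71 -0.41 0.05 0;1 -0.71 -0.41 0.05 0;1 -0.71 -0.41 0.05 0;1 -0.71 -0.41 0.05 0"
}}

```text
time: 0.43
position: [0.3245, 0.4566, 0.22]
tool_rot: [0.178, 0.984, -0.0, -0.0]
ft_force: [1.0, 0.2, 0.3]
grip_width: 0.0867
grip_force: 0.0
```

Request:
{"fn": "move_arm", "kwargs": {
  "motion": "1 -0.71 -0.41 0.05 0;1 -0.71 -0.41 0.05 0;1 -0.71 -0.41 0.05 0;1 -0.71 -0.41 0.05 0"
}}

```text
time: 0.77
position: [0.4289, 0.3295, 0.2102]
tool_rot: [0.179, 0.984, -0.0, -0.0]
ft_force: [0.0, 0.7, -0.5]
grip_width: 0.0873
grip_force: 0.0
```

Request:
{"fn": "move_arm", "kwargs": {
  "motion": "1 -0.7 -0.4 0.05 -0.08;1 -0.7 -0.4 0.05 -0.08;1 -0.7 -0.4 0.05 -0.08;1 -0.7 -0.4 0.05 -0.08;1 -0.7 -0.4 0.05 -0.08;1 -0.7 -0.4 0.05 -0.08"
}}

```text
time: 1.27
position: [0.5323, 0.2052, 0.1999]
tool_rot: [0.057, 0.998, -0.0, -0.0]
ft_force: [-0.2, -0.1, 0.6]
grip_width: 0.0871
grip_force: 0.0
```

Run:
```python
from rig import robot
from h import *
o=robot.get_obs();m=robot.camera_model("wrist");p,d=robot.camera("wrist")
cv2.imwrite("pics/w1.png",p[:,:,::-1]);np.savez("w1.npz",p=p,d=d,**m)
print(o["time"],o["position"],o["joint_velocities"],go(o,[.5486,.2047,.20],83.8),m["position"])
X=cloud(m,d);z=X[...,2]
hsv=cv2.cvtColor(p,cv2.COLOR_RGB2HSV).astype(int)
for nm,M in(("lid",(d>0)&(z>.015)&(z<.028)&(abs(X[...,1]-.2)<.05)&(abs(X[...,0]-.57)<.07)),("board",(d>0)&(z>.058)&(z<.072)&(abs(X[...,1]-.2)<.2)&(X[...,0]>.55))):
    print(nm,M.sum(),rect(X[M]) if M.sum()>9 else "",np.median(z[M]))
print("table",np.median(z[(d>0)&(z<.01)]))
```

```text
1.2667 [0.5323 0.2052 0.1999] [ 0.0609 -0.0198  0.0393  0.0202  0.016   0.0102] (array([-0.0814,  0.0069, -0.0005, -0.0016]), 'ang', np.float64(83.51), 'rows>=', np.float64(0.4)) [0.4671 0.2134 0.354 ]
lid 5727 (array([0.5676, 0.2061]), (58.07843017578125, 73.66441345214844), 83.06763458251953, array([[0.5276, 0.1817],
       [0.6007, 0.1728],
       [0.6077, 0.2305],
       [0.5346, 0.2394]], dtype=float32)) 0.02196630152158424
board 8927 (array([0.6404, 0.2036]), (187.66636657714844, 45.06165313720703), 83.66626739501953, array([[0.6077, 0.1128],
       [0.6525, 0.1078],
       [0.6732, 0.2943],
       [0.6284, 0.2993]], dtype=float32)) 0.06592042815420979
table -3.7931335300500635e-06
```

View pics/w1.png

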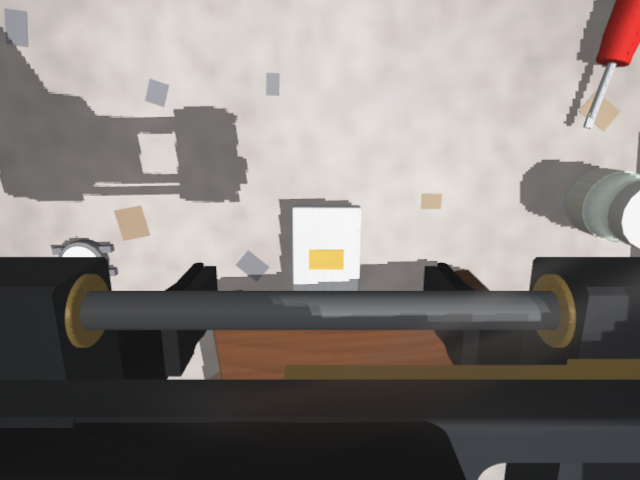

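The wrist view shows the lid's free end at (293–360, 207–283) with its brass plate at (326,259). Lid top measures z = 22 mm and the board 66 mm, both as stated, and two views agree on the lid to 4 mm. Next I descend and grip.

Request:
{"fn": "move_arm", "kwargs": {
  "motion": "1 -0.08 0.016 0.8 0;1 -0.08 0.016 0.8 0;1 -0.08 0.016 0.8 0;1 -0.08 0.016 0.8 0;1 -0.08 0.016 0.87 0;1 -0.08 0.016 0.94 0;1 -0.08 0.016 0.94 0"
}}

```text
time: 1.9
position: [0.5445, 0.2103, 0.0102]
tool_rot: [0.053, 0.999, -0.0, -0.002]
ft_force: [-0.2, 0.1, 0.5]
grip_width: 0.0872
grip_force: 0.0
```

Request:
{"fn": "move_arm", "kwargs": {
  "motion": "-1 0 0 0 0;-1 0 0 0 0;-1 0 0 0 0;-1 0 0 0 0;-1 0 0 0 0;-1 0 0 0 0",
  "newtons": 20
}}

```text
time: 2.4
position: [0.5475, 0.2088, 0.0134]
tool_rot: [0.054, 0.999, 0.0, 0.0]
ft_force: [-0.7, 0.9, 2.5]
grip_width: 0.0581
grip_force: 20.0
```

Request:
{"fn": "move_arm", "kwargs": {
  "motion": "-1 0.07 0 0 0;-1 0.14 0 0 0;-1 0.21 0 0 0;-1 0.28 0 0 0;-1 0.36 0 0 0;-1 0.44 0 0 0;-1 0.52 0 0 0;-1 0.6 0 0 0;-1 0.66 0 0 0;-1 0.7 0 0 0;-1 0.7 0 0 0;-1 0.7 0 0 0"
}}

```text
time: 3.4
position: [0.4077, 0.2243, 0.0133]
tool_rot: [0.054, 0.999, 0.0, -0.0]
ft_force: [-1.1, 3.6, 8.7]
grip_width: 0.0578
grip_force: 19.9
```

Request:
{"fn": "move_arm", "kwargs": {
  "motion": "1 0 0 0 0;1 0 0 0 0;1 0 0 0 0;1 0 0 0 0;1 0 0 0 0"
}}

```text
time: 3.82
position: [0.408, 0.2238, 0.0123]
tool_rot: [0.054, 0.999, -0.0, -0.0]
ft_force: [-0.2, 0.5, -0.1]
grip_width: 0.082
grip_force: 0.0
```

Request:
{"fn": "move_arm", "kwargs": {
  "motion": "1 0 0 -0.2 0;1 0 0 -0.4 0;1 0 0 -0.6 0;1 0 0 -0.8 0;1 0 0 -0.9 0;1 0 0 -0.9 0;1 0 0 -0.9 0"
}}

```text
time: 4.4
position: [0.4085, 0.224, 0.1936]
tool_rot: [0.054, 0.999, 0.0, 0.001]
ft_force: [0.1, -0.2, -0.4]
grip_width: 0.0868
grip_force: 0.0
```

Run:
```python
from rig import robot
from h import *
o=robot.get_obs();m=robot.camera_model("top");p,d=robot.camera("top");np.savez("top1.npz",p=p,d=d)
print(o["time"],o["position"],go(o,o["position"],0)[2])
cv2.imwrite("pics/t1.png",cv2.resize(p[130:330,130:480,::-1],None,fx=2,fy=2))
X=cloud(m,d);x,y,z=X[...,0],X[...,1],X[...,2]
print("robot z above",np.sum(z[(abs(x-.5)<.12)&(abs(y-.2)<.06)]>.09))
sx=cv2.cvtColor(p,cv2.COLOR_RGB2HSV)[...,1]
B=(abs(y-.21)<.06)&(x>.37)&(x<.606)
for nm,M in(("lid",B&(z>.014)&(z<.029)),("handle",B&(z>.036)&(z<.052))):
    print(nm,M.sum(),rect(X[M]) if M.sum()>4 else "")
```

```text
4.4 [0.4085 0.224  0.1936] 83.78
robot z above 3765
lid 1210 (array([0.5209, 0.2072]), (59.439247131347656, 142.3372344970703), 83.28546142578125, array([[0.4467, 0.186 ],
       [0.5881, 0.1693],
       [0.595 , 0.2283],
       [0.4537, 0.245 ]], dtype=float32))
handle 109 (array([0.4926, 0.2104]), (16.474836349487305, 39.675540924072266), 82.05138397216797, array([[0.4718, 0.205 ],
       [0.5111, 0.1995],
       [0.5134, 0.2159],
       [0.4741, 0.2213]], dtype=float32))
```

View pics/t1.png

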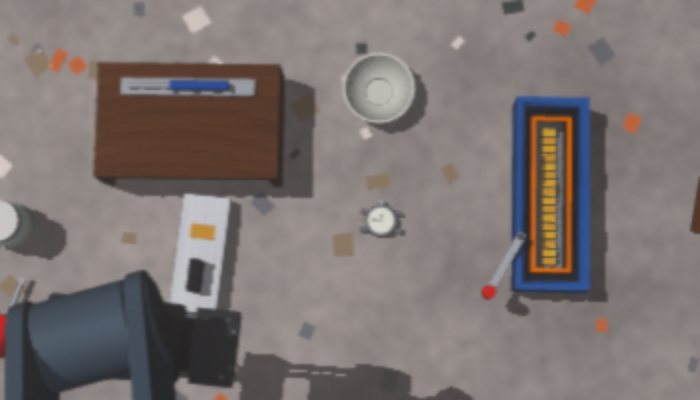

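The lid is fully out, its near part hidden by the wrist. The handle shows at crop (197,276) and the hasp runs from (520,238) to its tab at (489,292). The grip showed the top view to be about 4 mm low in y, so I'll measure the handle and case with the wrist camera.

Request:
{"fn": "move_arm", "kwargs": {
  "motion": "1 -0.2 0 0 0;1 -0.4 0 0 0;1 -0.55 0 0 0;1 -0.55 0 0 0;1 -0.55 0 0 0"
}}

```text
time: 4.87
position: [0.5175, 0.2112, 0.1899]
tool_rot: [0.055, 0.998, -0.001, -0.002]
ft_force: [-0.7, -0.6, 0.5]
grip_width: 0.0874
grip_force: 0.0
```

Run:
```python
from rig import robot
from h import *
o=robot.get_obs();m=robot.camera_model("wrist");p,d=robot.camera("wrist");np.savez("w2.npz",p=p,d=d,**m)
X=cloud(m,d);x,y,z=X[...,0],X[...,1],X[...,2]
B=(d>0)&(abs(y-.21)<.06)&(x>.36)&(x<.604)&(d>.15)
for nm,M in(("lid",B&(z>.016)&(z<.028)),("handle",B&(z>.038)&(z<.05))):
    print(nm,M.sum(),rect(X[M]) if M.sum()>4 else "",np.median(z[M]))
print(o["position"],go(o,[.67,-.215,.22],90))
```

```text
lid 17088 (array([0.4881, 0.2148]), (58.18540573120117, 193.73690795898438), 83.06488037109375, array([[0.3884, 0.1976],
       [0.5807, 0.1742],
       [0.5878, 0.232 ],
       [0.3954, 0.2553]], dtype=float32)) 0.022003695661821726
handle 1117 (array([0.4907, 0.2148]), (15.375906944274902, 39.38460159301758), 83.31635284423828, array([[0.4703, 0.2095],
       [0.5094, 0.2049],
       [0.5112, 0.2202],
       [0.472 , 0.2247]], dtype=float32)) 0.043697100609032646
[0.5175 0.2112 0.1899] (array([-0.9913, -2.0346, -0.1525, -0.0351]), 'ang', np.float64(83.69), 'rows>=', np.float64(10.9))
```

Request:
{"fn": "move_arm", "kwargs": {
  "motion": "1 -0.33 -0.68 -0.05 0;1 -0.33 -0.68 -0.05 0;1 -0.33 -0.68 -0.05 0;1 -0.33 -0.68 -0.05 0"
}}

```text
time: 5.25
position: [0.5671, 0.0673, 0.2015]
tool_rot: [0.054, 0.999, -0.001, -0.001]
ft_force: [0.8, 0.8, 0.0]
grip_width: 0.0873
grip_force: 0.0
```

Request:
{"fn": "move_arm", "kwargs": {
  "motion": "1 -0.33 -0.68 -0.05 0;1 -0.33 -0.68 -0.05 0;1 -0.33 -0.68 -0.05 0;1 -0.33 -0.68 -0.05 0"
}}

```text
time: 5.58
position: [0.6184, -0.0754, 0.2115]
tool_rot: [0.055, 0.998, -0.0, -0.001]
ft_force: [-0.4, 0.1, 0.1]
grip_width: 0.0869
grip_force: 0.0
```

Request:
{"fn": "move_arm", "kwargs": {
  "motion": "1 -0.33 -0.68 -0.05 -0.035;1 -0.33 -0.68 -0.05 -0.035;1 -0.33 -0.68 -0.05 -0.035;1 -0.33 -0.68 -0.05 -0.035;1 -0.33 -0.68 -0.05 -0.035;1 -0.33 -0.68 -0.05 -0.035"
}}

```text
time: 6.08
position: [0.6684, -0.2153, 0.2206]
tool_rot: [0.0, 1.0, 0.001, -0.002]
ft_force: [-0.2, 0.3, -0.4]
grip_width: 0.087
grip_force: 0.0
```

```bash
cat > case.py <<'E'
from rig import robot
from h import *
import sys
o=robot.get_obs();m=robot.camera_model("wrist");p,d=robot.camera("wrist");n=sys.argv[1];np.savez(n+".npz",p=p,d=d,**m)
cv2.imwrite(f"pics/{n}.png",p[:,:,::-1])
X=cloud(m,d);x,y,z=X[...,0],X[...,1],X[...,2]
hsv=cv2.cvtColor(p,cv2.COLOR_RGB2HSV).astype(int);H,S=hsv[...,0],hsv[...,1]
B=(d>.2)&(abs(y+.22)<.09)&(x>.42)&(x<.75)
for nm,M in(("case",B&(H>105)&(H<125)&(S>120)&(z>.046)&(z<.053)),("seal",B&(H>5)&(H<20)&(S>150)&(z>.034)&(z<.042)),("tab",B&((H<6)|(H>174))&(S>150)&(z>.081)&(z<.088))):
    M=cv2.morphologyEx(M.astype(np.uint8),cv2.MORPH_OPEN,np.ones((3,3)))>0
    print(nm,M.sum(),rect(X[M]) if M.sum()>4 else "",np.median(z[M]))
print(o["time"],o["position"])
E
python3 case.py w3
```

```text
case 7464 (array([ 0.6073, -0.2166]), (87.7341537475586, 191.6170654296875), 88.4124755859375, array([[ 0.5103, -0.2578],
       [ 0.7019, -0.2631],
       [ 0.7043, -0.1754],
       [ 0.5127, -0.1701]], dtype=float32)) 0.049577054265558196
seal 1015 (array([ 0.6037, -0.2169]), (47.911319732666016, 156.0633087158203), 88.19095611572266, array([[ 0.525 , -0.2383],
       [ 0.681 , -0.2433],
       [ 0.6825, -0.1954],
       [ 0.5265, -0.1905]], dtype=float32)) 0.037831060001837225
tab 0  nan
6.0833 [ 0.6684 -0.2153  0.2206]
  return _methods._mean(a, axis=axis, dtype=dtype,
  ret = ret.dtype.type(ret / rcount)
```

View pics/w3.png

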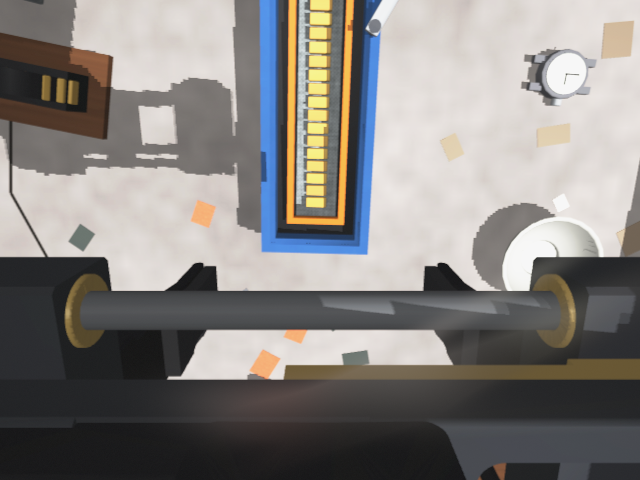

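The wrist view shows the case's far end at (262–368, 252), the seal inside it and the hasp pin at (375,27). The near end is out of frame, so I shift back once to measure it and the tab.

Request:
{"fn": "move_arm", "kwargs": {
  "motion": "1 0.2 0 0 0;1 0.4 0 0 0;1 0.55 0 0 0;1 0.55 0 0 0;1 0.55 0 0 0"
}}

```text
time: 6.55
position: [0.5577, -0.2123, 0.2223]
tool_rot: [-0.001, 1.0, 0.001, -0.001]
ft_force: [0.7, 1.1, 0.3]
grip_width: 0.0868
grip_force: 0.0
```

```bash
python3 case.py w4; python3 -c "
from rig import robot
from h import *
print(go(robot.get_obs(),[.4907,.2148,.15],83.2))"
```

```text
case 7332 (array([ 0.5869, -0.2165]), (87.70496368408203, 234.22705078125), 88.28263092041016, array([[ 0.4685, -0.2568],
       [ 0.7026, -0.2639],
       [ 0.7052, -0.1762],
       [ 0.4711, -0.1692]], dtype=float32)) 0.049571830454815086
seal 1558 (array([ 0.6026, -0.217 ]), (48.03120422363281, 158.7745361328125), 88.28570556640625, array([[ 0.5226, -0.2386],
       [ 0.6813, -0.2434],
       [ 0.6827, -0.1953],
       [ 0.524 , -0.1906]], dtype=float32)) 0.037904816280135756
tab 390 (array([ 0.4664, -0.1368]), (14.218274116516113, 13.588874816894531), 0.5395942330360413, array([[ 0.4593, -0.1301],
       [ 0.4594, -0.1437],
       [ 0.4736, -0.1436],
       [ 0.4735, -0.13  ]], dtype=float32)) 0.08381462113332516
6.55 [ 0.5577 -0.2123  0.2223]
(array([0.3387, 2.1413, 0.3652, 0.0387]), 'ang', np.float64(90.16), 'rows>=', np.float64(10.5))
```

Request:
{"fn": "move_arm", "kwargs": {
  "motion": "1 0.11 0.72 0.1 0;1 0.11 0.72 0.1 0;1 0.11 0.72 0.1 0;1 0.11 0.72 0.1 0"
}}

```text
time: 6.93
position: [0.5369, -0.0662, 0.2018]
tool_rot: [-0.002, 1.0, 0.001, -0.001]
ft_force: [-0.9, -0.1, 0.2]
grip_width: 0.0874
grip_force: 0.0
```

Request:
{"fn": "move_arm", "kwargs": {
  "motion": "1 0.11 0.72 0.1 0;1 0.11 0.72 0.1 0;1 0.11 0.72 0.1 0;1 0.11 0.72 0.1 0"
}}

```text
time: 7.27
position: [0.5147, 0.0778, 0.182]
tool_rot: [-0.003, 1.0, 0.001, -0.001]
ft_force: [-0.4, -0.2, 0.2]
grip_width: 0.0872
grip_force: 0.0
```

Request:
{"fn": "move_arm", "kwargs": {
  "motion": "1 0.12 0.7 0.165 0.039;1 0.12 0.7 0.165 0.039;1 0.12 0.7 0.165 0.039;1 0.12 0.7 0.165 0.039;1 0.12 0.7 0.165 0.039;1 0.12 0.7 0.165 0.039;1 0.12 0.7 0.165 0.039"
}}

```text
time: 7.85
position: [0.4921, 0.2134, 0.1496]
tool_rot: [0.06, 0.998, -0.0, 0.001]
ft_force: [-0.2, 0.0, -0.2]
grip_width: 0.087
grip_force: 0.0
```

```bash
python3 -c "
from rig import robot
from h import *
print(robot.get_obs()['position'],go(robot.get_obs(),[.4907,.2148,.033],83.2))"
```

```text
[0.4921 0.2134 0.1496] (array([ 0.0086,  0.0061,  0.5829, -0.0002]), 'ang', np.float64(83.17), 'rows>=', np.float64(2.8))
```

Request:
{"fn": "move_arm", "kwargs": {
  "motion": "1 0.009 0.006 0.2 0;1 0.009 0.006 0.4 0;1 0.009 0.006 0.5 0;1 0.009 0.006 0.56 0;1 0.009 0.006 0.58 0;1 0.009 0.006 0.58 0"
}}

```text
time: 8.35
position: [0.4902, 0.213, 0.0328]
tool_rot: [0.061, 0.998, -0.0, -0.001]
ft_force: [0.0, 0.4, 0.4]
grip_width: 0.0871
grip_force: 0.0
```

Request:
{"fn": "move_arm", "kwargs": {
  "motion": "-1 0 0 0 0;-1 0 0 0 0;-1 0 0 0 0;-1 0 0 0 0;-1 0 0 0 0;-1 0 0 0 0;-1 0 0 0 0;-1 0 0 0 0",
  "newtons": 45
}}

```text
time: 9.02
position: [0.4898, 0.2142, 0.0336]
tool_rot: [0.06, 0.998, 0.0, 0.0]
ft_force: [0.8, 0.3, -0.4]
grip_width: 0.0418
grip_force: 0.0
```

```bash
python3 -c "
from rig import robot
from h import *
o=robot.get_obs();print(o['position'],go(o,o['position']+[0,0,.12],83.2))"
```

```text
[0.4898 0.2142 0.0336] (array([-0.0001,  0.    , -0.6   , -0.0007]), 'ang', np.float64(83.07), 'rows>=', np.float64(2.9))
```

Request:
{"fn": "move_arm", "kwargs": {
  "motion": "-1 0 0 0 0;-1 0 0 0 0;-1 0 0 0 0;-1 0 0 0 0;-1 0 0 0 0;-1 0 0 0 0;-1 0 0 0 0;-1 0 0 0 0"
}}

```text
time: 9.68
position: [0.4897, 0.2142, 0.0335]
tool_rot: [0.061, 0.998, 0.0, -0.0]
ft_force: [0.3, 0.9, -0.3]
grip_width: 0.0154
grip_force: 45.0
```

Request:
{"fn": "move_arm", "kwargs": {
  "motion": "-1 0 0 -0.05 0;-1 0 0 -0.15 0;-1 0 0 -0.3 0;-1 0 0 -0.45 0;-1 0 0 -0.6 0;-1 0 0 -0.6 0;-1 0 0 -0.6 0"
}}

```text
time: 10.27
position: [0.4907, 0.2143, 0.1557]
tool_rot: [0.06, 0.998, 0.001, 0.002]
ft_force: [-0.4, -0.6, -2.8]
grip_width: 0.0158
grip_force: 45.0
```

```bash
python3 -c "
from rig import robot
from h import *
o=robot.get_obs();a=np.radians(-6.9);u=np.array([np.cos(a),np.sin(a)]);print(o['ft_force'],o['moment'],go(o,[.5866,-.2164,.15],88.3))"
```

```text
[-0.4143 -0.5526 -2.7668] [0.0773 0.0348 0.0351] (array([-0.7355, -2.0799,  0.0287, -0.029 ]), 'ang', np.float64(83.07), 'rows>=', np.float64(10.6))
```

Request:
{"fn": "move_arm", "kwargs": {
  "motion": "-1 -0.04 -0.11 0 0;-1 -0.09 -0.25 0 0;-1 -0.14 -0.39 0 0;-1 -0.19 -0.53 0 0;-1 -0.24 -0.67 0 0;-1 -0.29 -0.81 0 0;-1 -0.34 -0.95 0 0"
}}

```text
time: 10.85
position: [0.5327, 0.0161, 0.1518]
tool_rot: [0.06, 0.998, 0.0, -0.002]
ft_force: [0.7, 0.6, -2.3]
grip_width: 0.0154
grip_force: 45.0
```

Request:
{"fn": "move_arm", "kwargs": {
  "motion": "-1 -0.05 -0.14 0 0;-1 -0.1 -0.28 0 0;-1 -0.15 -0.42 0 0;-1 -0.2 -0.56 0 0;-1 -0.25 -0.7 0 0;-1 -0.29 -0.81 0 -0.015;-1 -0.34 -0.95 0 -0.029;-1 -0.34 -0.95 0 -0.029"
}}

```text
time: 11.52
position: [0.5799, -0.1853, 0.1519]
tool_rot: [0.016, 1.0, -0.002, 0.0]
ft_force: [1.3, -0.4, -2.3]
grip_width: 0.0155
grip_force: 45.0
```

Run:
```python
from rig import robot
from h import *
o=robot.get_obs();print(o['position'],go(o,[.5857,-.2164,.10],88.3))
```

```text
[ 0.5799 -0.1853  0.1519] (array([-0.0338, -0.1536,  0.2601, -0.0008]), 'ang', np.float64(88.15), 'rows>=', np.float64(1.5))
```

Request:
{"fn": "move_arm", "kwargs": {
  "motion": "-1 -0.03 -0.08 0 0;-1 -0.03 -0.154 0 0;-1 -0.03 -0.154 0 0;-1 -0.03 -0.154 0.1 0;-1 -0.03 -0.154 0.2 0;-1 -0.03 -0.154 0.22 0;-1 -0.03 -0.154 0.22 0;-1 -0.03 -0.154 0.22 0"
}}

```text
time: 12.18
position: [0.5837, -0.2099, 0.1094]
tool_rot: [0.015, 1.0, 0.0, -0.0]
ft_force: [-0.6, -0.7, -3.0]
grip_width: 0.0153
grip_force: 45.0
```

```bash
cat > lid.py <<'E'
from rig import robot
from h import *
import sys
o=robot.get_obs();m=robot.camera_model("wrist");p,d=robot.camera("wrist");n=sys.argv[1]
cv2.imwrite(f"pics/{n}.png",p[:,:,::-1])
X=cloud(m,d);x,y,z=X[...,0],X[...,1],X[...,2];zt=o["position"][2]-.0335+.022
S=cv2.cvtColor(p,cv2.COLOR_RGB2HSV)[...,1]
M=(d>.15)&(abs(z-zt)<.006)&(abs(y+.216)<.06)&(x>.43)&(x<.58)&(S<70)
M=cv2.morphologyEx(M.astype(np.uint8),cv2.MORPH_OPEN,np.ones((5,5)))>0
P=X[M];c=np.polyfit(P[:,0],P[:,1],1);A=np.c_[P,np.ones(len(P))]
print(M.sum(),rect(P),"z",np.median(P[:,2]),"plane",np.linalg.lstsq(A[:,[0,1,3]],P[:,2],rcond=None)[0],"expect top",zt)
print(o["position"],go(o,[.5857,-.2164,.072],88.3))
E
python3 lid.py w5
```

```text
28610 (array([ 0.5325, -0.208 ]), (58.22310256958008, 95.69041442871094), 88.26400756835938, array([[ 0.4838, -0.2356],
       [ 0.5795, -0.2385],
       [ 0.5812, -0.1803],
       [ 0.4856, -0.1774]], dtype=float32)) z 0.0978954451044627 plane [0.0011 0.0006 0.0974] expect top 0.09792405706831794
[ 0.5837 -0.2099  0.1094] (array([-0.0112, -0.0322,  0.1871,  0.    ]), 'ang', np.float64(88.31), 'rows>=', np.float64(0.9))
```

View pics/w5.png

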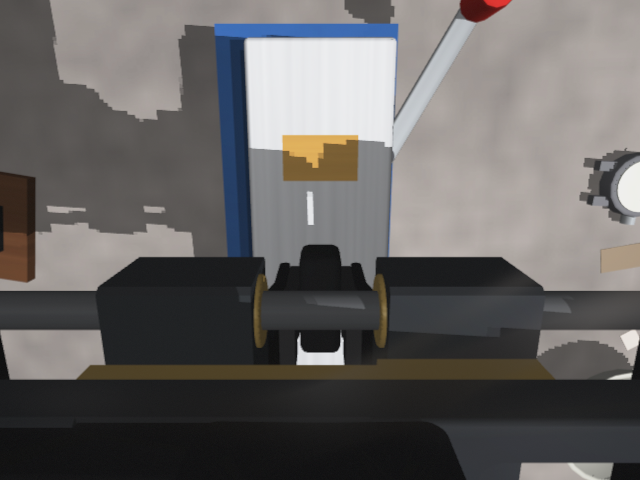

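The lid hangs level in the grip (-x end at row 38), with the case's blue rim showing 7 mm further on the left. I shift it by that much and lower to just above the rim.

Request:
{"fn": "move_arm", "kwargs": {
  "motion": "-1 -0.011 -0.033 0 0;-1 -0.011 -0.033 0 0;-1 -0.011 -0.033 0.05 0;-1 -0.011 -0.033 0.1 0;-1 -0.011 -0.033 0.1 0;-1 -0.011 -0.033 0.1 0"
}}

```text
time: 12.73
position: [0.5849, -0.2165, 0.0882]
tool_rot: [0.015, 1.0, 0.001, -0.001]
ft_force: [-0.1, 0.0, -1.4]
grip_width: 0.0158
grip_force: 45.0
```

```bash
python3 lid.py w6
```

```text
28534 (array([ 0.533 , -0.2144]), (58.18678665161133, 94.72381591796875), 88.33767700195312, array([[ 0.4849, -0.2421],
       [ 0.5795, -0.2449],
       [ 0.5812, -0.1867],
       [ 0.4865, -0.184 ]], dtype=float32)) z 0.07674156322914676 plane [-0.0012  0.0015  0.0777] expect top 0.07666001883853796
[ 0.5849 -0.2165  0.0882] (array([-0.0043,  0.0005,  0.0808, -0.0001]), 'ang', np.float64(88.28), 'rows>=', np.float64(0.4))
```

Request:
{"fn": "move_arm", "kwargs": {
  "motion": "-1 -0.005 0 0.02 0;-1 -0.005 0 0.04 0;-1 -0.005 0 0.06 0;-1 -0.005 0 0.075 0;-1 -0.005 0 0.085 0;-1 -0.005 0 0.085 0"
}}

```text
time: 13.28
position: [0.5866, -0.217, 0.0719]
tool_rot: [0.015, 1.0, 0.0, -0.001]
ft_force: [0.2, -0.6, -2.2]
grip_width: 0.0156
grip_force: 45.0
```

Request:
{"fn": "move_arm", "kwargs": {
  "motion": "-1 0 0 0.01 0;-1 0 0 0.02 0;-1 0 0 0.03 0;-1 0 0 0.03 0"
}}

```text
time: 13.62
position: [0.587, -0.2172, 0.0681]
tool_rot: [0.015, 1.0, -0.0, 0.0]
ft_force: [-2.5, 1.5, 5.6]
grip_width: 0.0156
grip_force: 45.0
```

Request:
{"fn": "move_arm", "kwargs": {
  "motion": "-1 0 0 0.01 0;-1 0 0 0.02 0;-1 0 0 0.03 0;-1 0 0 0.03 0"
}}

```text
time: 13.95
position: [0.587, -0.2172, 0.0624]
tool_rot: [0.015, 1.0, -0.0, 0.0]
ft_force: [-2.8, 1.4, 6.9]
grip_width: 0.0159
grip_force: 45.0
```

Request:
{"fn": "move_arm", "kwargs": {
  "motion": "-1 0 0 0.01 0;-1 0 0 0.02 0;-1 0 0 0.02 0;-1 0 0 0.02 0"
}}

```text
time: 14.28
position: [0.587, -0.2171, 0.0614]
tool_rot: [0.015, 1.0, -0.0, 0.0]
ft_force: [-7.4, 3.5, 24.1]
grip_width: 0.0154
grip_force: 45.0
```

Force rose to 24 N at the expected seated height. I unload, let go and look.

Request:
{"fn": "move_arm", "kwargs": {
  "motion": "-1 0 0 -0.01 0;-1 0 0 -0.015 0;-0.3 0 0 -0.015 0;-0.3 0 0 -0.015 0;-0.3 0 0 -0.015 0;-0.3 0 0 -0.015 0;-0.3 0 0 -0.015 0"
}}

```text
time: 14.87
position: [0.587, -0.2172, 0.059]
tool_rot: [0.015, 1.0, 0.0, -0.0]
ft_force: [0.4, -0.1, -0.5]
grip_width: 0.0297
grip_force: 0.0
```

Request:
{"fn": "move_arm", "kwargs": {
  "motion": "-0.3 0 0 -0.1 0;-0.3 0 0 -0.2 0;-0.3 0 0 -0.4 0;-0.3 0 0 -0.6 0;-0.3 0 0 -0.7 0;-0.3 0 0 -0.7 0"
}}

```text
time: 15.37
position: [0.5903, -0.219, 0.2054]
tool_rot: [0.015, 1.0, -0.003, 0.005]
ft_force: [1.6, -0.6, -0.4]
grip_width: 0.0306
grip_force: 0.0
```

```bash
cat > chk.py <<'E'
from rig import robot
from h import *
import sys
o=robot.get_obs();m=robot.camera_model("wrist");p,d=robot.camera("wrist");n=sys.argv[1]
cv2.imwrite(f"pics/{n}.png",p[:,:,::-1])
X=cloud(m,d);x,y,z=X[...,0],X[...,1],X[...,2]
hsv=cv2.cvtColor(p,cv2.COLOR_RGB2HSV).astype(int);H,S=hsv[...,0],hsv[...,1]
def plane(M):
    P=X[M];return len(P),P.mean(0),np.linalg.lstsq(np.c_[P[:,:2]-P[:,:2].mean(0),np.ones(len(P))],P[:,2],rcond=None)[0]
B=(d>.1)&(abs(y+.216)<.06)&(x>.45)&(x<.71)
L=cv2.erode((B&(z>.035)&(z<.0535)&(S<70)&(abs(y+.216)<.03)).astype(np.uint8),np.ones((3,3)))>0
print("lid",plane(L));print("rim",plane(B&(z>.045)&(z<.055)&(H>105)&(H<125)&(S>120)))
T=(d>.1)&((H<6)|(H>174))&(S>150)&(z>.079)&(z<.09)&(x<.6)&(abs(y+.2)<.15);print("tab",T.sum(),rect(X[T])[0] if T.sum()>9 else "")
print(o["time"],o["position"])
E
python3 chk.py w7
```

```text
lid (11923, array([ 0.5597, -0.2165,  0.05  ]), array([-0.0001, -0.0013,  0.05  ]))
rim (9047, array([ 0.5526, -0.2163,  0.0491]), array([-0.0018, -0.0009,  0.0491]))
tab 581 [ 0.4663 -0.136 ]
15.3667 [ 0.5903 -0.219   0.2054]
```

Lid top is at 50.0 mm, level, against a rim of 49.1–50 mm, so it is flush. The hasp is next: grip the tab and swing it on its arc.

Run:
```python
from rig import robot
from h import *
o=robot.get_obs();print(o["q"],go(o,[.4664,-.1366,.14],88.3),go(o,[.4664,-.1366,.071],88.3)[0])
```

```text
[-0.5326  0.56    1.4588 -0.      1.1161 -2.0735] (array([ 0.6252,  0.3903,  0.3073, -0.0001]), 'ang', np.float64(88.29), 'rows>=', np.float64(3.8)) [ 0.6272  0.3914  0.6523 -0.0001]
```

Request:
{"fn": "move_arm", "kwargs": {
  "motion": "-0.1 0.3 0.19 0.1 0;-0.1 0.625 0.39 0.2 0;-0.1 0.625 0.39 0.3 0;-0.1 0.625 0.39 0.3 0;-0.1 0.625 0.39 0.3 0;-0.1 0.625 0.39 0.3 0"
}}

```text
time: 15.92
position: [0.4605, -0.133, 0.1371]
tool_rot: [0.015, 1.0, 0.002, -0.004]
ft_force: [1.0, 0.2, -0.1]
grip_width: 0.0386
grip_force: 0.0
```

Run:
```python
from rig import robot
from h import *
o=robot.get_obs();print(o["position"],o["grip_width"],go(o,[.4664,-.1366,.071],88.3)[0])
```

```text
[ 0.4605 -0.133   0.1371] 0.038617463117541224 [-0.0327 -0.0184  0.3304  0.0001]
```

Request:
{"fn": "move_arm", "kwargs": {
  "motion": "-0.1 0 0 0 0;-0.1 0 0 0 0;-0.1 0 0 0 0;-0.1 0 0 0 0"
}}

```text
time: 16.25
position: [0.4656, -0.1364, 0.1398]
tool_rot: [0.015, 1.0, -0.0, 0.001]
ft_force: [0.3, 0.4, 0.9]
grip_width: 0.0395
grip_force: 0.0
```

Run:
```python
from rig import robot
from h import *
o=robot.get_obs();print(o["position"],o["grip_width"],go(o,[.4664,-.1366,.071],88.3)[0])
```

```text
[ 0.4656 -0.1364  0.1398] 0.03954201147405716 [-0.0034 -0.0008  0.344  -0.0002]
```

Request:
{"fn": "move_arm", "kwargs": {
  "motion": "-0.1 -0.003 0 0.1 0;-0.1 -0.003 0 0.2 0;-0.1 -0.003 0 0.28 0;-0.1 -0.003 0 0.33 0;-0.1 -0.003 0 0.345 0;-0.1 -0.003 0 0.345 0;-0.1 -0.003 0 0.345 0"
}}

```text
time: 16.83
position: [0.4655, -0.1358, 0.0709]
tool_rot: [0.015, 1.0, -0.0, 0.0]
ft_force: [-0.0, 0.5, 0.5]
grip_width: 0.0391
grip_force: 0.0
```

Request:
{"fn": "move_arm", "kwargs": {
  "motion": "-1 0 0 0 0;-1 0 0 0 0;-1 0 0 0 0;-1 0 0 0 0;-1 0 0 0 0;-1 0 0 0 0;-1 0 0 0 0",
  "newtons": 20
}}

```text
time: 17.42
position: [0.4652, -0.1356, 0.0709]
tool_rot: [0.015, 1.0, -0.0, 0.0]
ft_force: [-0.6, -0.1, 3.1]
grip_width: 0.0155
grip_force: 20.0
```

Run:
```python
from rig import robot
from h import *
o=robot.get_obs();p0=o["position"];pv=np.array([.5328,-.1763]);q=R.from_quat(o["tool_rot"])
v=p0[:2]-pv;a0=np.degrees(np.arctan2(v[1],v[0]));r=np.hypot(*v);print(p0,a0,r,o["grip_width"])
for a in np.linspace(a0,268.3,13)[1:]:
    t=np.r_[pv+.078*np.array([np.cos(np.radians(a)),np.sin(np.radians(a))]),p0[2]]
    print(round(a,1),t,q.inv().apply(t-p0)/.2)
```

```text
[ 0.4652 -0.1356  0.0709] 148.9529826931067 0.07889884437672677 0.015530939697482989
158.9 [ 0.46   -0.1482  0.0709] [ 0.024  -0.0638  0.    ]
168.8 [ 0.4563 -0.1612  0.0709] [ 0.0408 -0.1293  0.    ]
178.8 [ 0.4548 -0.1747  0.0709] [ 0.0461 -0.1967  0.    ]
188.7 [ 0.4557 -0.1881  0.0709] [ 0.0396 -0.264   0.0001]
198.7 [ 0.4589 -0.2013  0.0709] [ 0.0216 -0.3292  0.0001]
208.6 [ 0.4643 -0.2137  0.0709] [-0.0073 -0.3903  0.0001]
218.6 [ 0.4718 -0.2249  0.0709] [-0.0464 -0.4454  0.0002]
228.5 [ 0.4811 -0.2347  0.0709] [-0.0944 -0.493   0.0002]
238.5 [ 0.492  -0.2428  0.0709] [-0.15   -0.5316  0.0003]
248.4 [ 0.5041 -0.2488  0.0709] [-0.2113 -0.56    0.0003]
258.4 [ 0.5171 -0.2527  0.0709] [-0.2766 -0.5774  0.0004]
268.3 [ 0.5305 -0.2543  0.0709] [-0.344  -0.5833  0.0004]
```

Request:
{"fn": "move_arm", "kwargs": {
  "motion": "-1 0.013 -0.032 0 0;-1 0.024 -0.064 0 0;-1 0.033 -0.096 0 0;-1 0.041 -0.129 0 0;-1 0.045 -0.163 0 0;-1 0.046 -0.197 0 0;-1 0.044 -0.23 0 0;-1 0.04 -0.264 0 0;-1 0.031 -0.297 0 0;-1 0.022 -0.329 0 0;-1 0.008 -0.36 0 0;-1 -0.007 -0.39 0 0"
}}

```text
time: 18.42
position: [0.4618, -0.2126, 0.0705]
tool_rot: [0.015, 1.0, 0.002, -0.002]
ft_force: [-2.9, 3.2, 6.4]
grip_width: 0.0154
grip_force: 20.1
```

Request:
{"fn": "move_arm", "kwargs": {
  "motion": "-1 -0.018 -0.028 0 0;-1 -0.039 -0.055 0 0;-1 -0.062 -0.08 0 0;-1 -0.087 -0.103 0 0;-1 -0.114 -0.123 0 0;-1 -0.143 -0.141 0 0;-1 -0.173 -0.157 0 0;-1 -0.204 -0.17 0 0;-1 -0.237 -0.18 0 0;-1 -0.27 -0.187 0 0;-1 -0.3 -0.192 0 0;-1 -0.3 -0.192 0 0"
}}

```text
time: 19.42
position: [0.5222, -0.2534, 0.0705]
tool_rot: [0.015, 1.0, 0.001, -0.001]
ft_force: [-1.9, 2.6, 4.8]
grip_width: 0.0153
grip_force: 20.1
```

Request:
{"fn": "move_arm", "kwargs": {
  "motion": "-1 -0.015 -0.001 0 0;-1 -0.037 -0.001 0 0;-1 -0.047 -0.001 0 0;-1 -0.052 0 0 0;-1 -0.052 0 0 0;-1 -0.052 0 0 0"
}}

```text
time: 19.92
position: [0.5326, -0.2545, 0.0705]
tool_rot: [0.015, 1.0, -0.0, -0.0]
ft_force: [-3.7, -2.2, 5.1]
grip_width: 0.015
grip_force: 20.1
```

Request:
{"fn": "move_arm", "kwargs": {
  "motion": "-1 -0.01 0 0 0;-1 -0.02 0 0 0;-1 -0.02 0 0 0;-1 -0.02 0 0 0"
}}

```text
time: 20.25
position: [0.535, -0.2545, 0.0705]
tool_rot: [0.015, 1.0, 0.0, -0.002]
ft_force: [-9.2, -3.4, 7.2]
grip_width: 0.0151
grip_force: 20.1
```

Request:
{"fn": "move_arm", "kwargs": {
  "motion": "-1 0.01 0 0 0;-1 0.015 0 0 0;-0.3 0.015 0 0 0;-0.3 0.015 0 0 0;-0.3 0.015 0 0 0;-0.3 0.015 0 0 0;-0.3 0.015 0 0 0"
}}

```text
time: 20.83
position: [0.5345, -0.2537, 0.0703]
tool_rot: [0.015, 1.0, 0.0, 0.0]
ft_force: [0.0, 0.1, -0.0]
grip_width: 0.0298
grip_force: 0.0
```

Request:
{"fn": "move_arm", "kwargs": {
  "motion": "-0.3 0 0 -0.1 0;-0.3 0 0 -0.2 0;-0.3 0 0 -0.4 0;-0.3 -0.1 0 -0.6 0;-0.3 -0.2 0 -0.7 0;-0.3 -0.3 0 -0.7 0;-0.3 -0.3 0 -0.7 0;-0.3 -0.3 0 -0.7 0"
}}

```text
time: 21.5
position: [0.5946, -0.2553, 0.2105]
tool_rot: [0.014, 1.0, 0.0, 0.0]
ft_force: [0.2, 0.2, -0.5]
grip_width: 0.0308
grip_force: 0.0
```

```bash
python3 chk.py w8
python3 - <<'E'
from rig import robot
import cv2
p,d=robot.camera("top");cv2.imwrite("pics/t2.png",cv2.resize(p[130:330,130:540,::-1],None,fx=1.9,fy=1.9))
E
```

```text
lid (11214, array([ 0.5627, -0.2168,  0.0499]), array([-0.0004, -0.0007,  0.0499]))
rim (8201, array([ 0.5442, -0.2156,  0.0492]), array([-0.0003, -0.0027,  0.0492]))
tab 399 [ 0.5301 -0.2539]
21.5 [ 0.5946 -0.2553  0.2105]
```

View pics/w8.png

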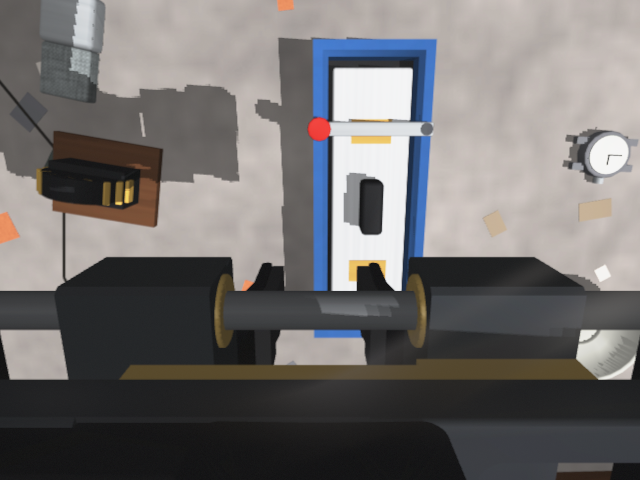

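View pics/t2.png

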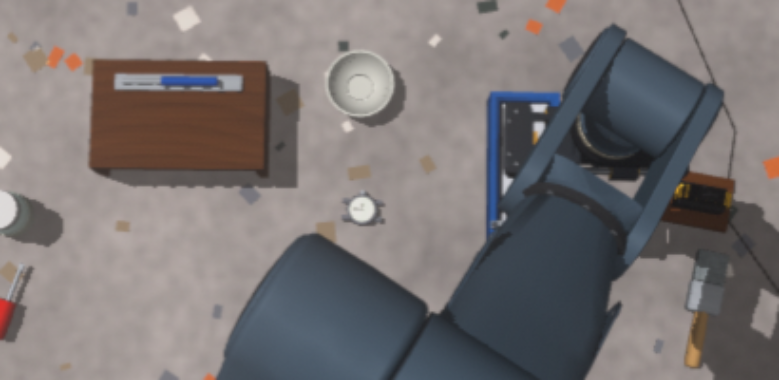

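The wrist view shows the hasp straight across the lid (tab at (319,129), pin at (427,129)). The tab measures within 1 mm of its closed point and the lid is still flush. The top view shows the neighbours where they were.

```bash
python3 -c "
from rig import robot
print(robot.hand_in())"
```

```text
the job is handed in; nothing more can be done
None
```

I drew the lid out from under the shelf, set it in the case and pressed it home: it measures level and flush with the rim. The hasp is swung over to its stop, nothing else appears to have moved, and I handed the job in at about 21.6 s.

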